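Make up two repair kits from the parts on the bench

ROBOT

A 6-joint arm with a two-finger parallel gripper is mounted at the origin on a cart in front of the work surface, level with it; the furniture and walls round the work are solid. World frame = base frame: x ahead of the robot, y to its left, z up, the work surface at z = 0. Lengths are in m, angles in rad, forces in N, time in s.
With the tool pointing down it reaches from about 0.35 to 0.85 m from the base axis. Payload 8.1 kg.
Tool frame: the origin (TCP) lies at the very end of the fingers, on their centre line; the grasp point (between the pads) lies 19 mm behind it; z points along the fingers, y is the line along which they close (so a half turn about z gives the same grasp; the last joint's range is limited). The gripper opens to 85 mm and grips with 20 to 120 N. Pads are 22 mm wide; open, the fingers measure 114 mm over their backs; the gripper's body (76 mm by 85 mm) begins 54 mm behind the grasp point. The pads swing forward as they close: fully open they stand 13 mm farther back than shut.
Start: joints at [1.057, 0.13, 1.488, -0, 1.523, -0.085], TCP at [0.249, 0.546, 0.231] pointing down, gripper open.
Joint ranges: [-2.96, 2.96], [-0.89, 2.26], [0.02, 2.5], [-1.34, 4.48], [0, 2.73], [-2.66, 2.66]. Speed limits (rad/s): [2.39, 2.39, 2.79, 3.14, 3.14, 3.14].

INTERFACE

Orientations are given as [roll, pitch, yaw] about the fixed x, y, z axes, in that order (R = Rz(yaw) Ry(pitch) Rx(roll)).
In Python, from bench import arm gives the robot as it stands.
- The arm moves only by the shell command python3 -m creep 'ROWS' [FORCE]. ROWS is JSON, a list of rows, each a list of 3 entries, a list of its own where there are three numbers: the shift along the tool's x, y, z in cm, then the turn, a rotation vector about the tool's x, y, z in rad, then the closure, from 0 (fully open) to 1 (shut). A call has 1 to 12 rows; each row shifts and turns the commanded pose from where the row before left it, along the tool's axes as they then stand; what a row does not reach is not made up. A row lasts 1/8 s, in which the tool goes at most 62.5 mm and 10.7 degrees, less where a joint would pass 70% of its speed; a pose out of reach is approached as far as the arm can. A call is refused whole if a number of a shift passes 6.25 or a number of a turn 0.188, either way. A call with a gripper value outside its range is refused whole. The fingers move at their own pace and stop on an object; FORCE is the grip in N (left out, the last holds). Time passes only in rows, so rows that do not move let the fingers close. It gives the time, the measured TCP pose, the force, the opening and the grip force at its end, in the units of the state.
- arm.get_obs(): the state, without advancing time (a new reading comes with each control period).
- arm.grab_frame(name): name is "scene" or "side" or "wrist"; returns the picture (420x560x3 uint8, blue, green, red); there is no depth.
- arm.camera_model(name): a dict with "vfov" (degrees; the focal length in pixels is half the picture's height over the tangent of half this angle, whatever the lens; pixels are square), "cx", "cy" (the principal point, pixels), "pose" (4x4, takes a point from camera to world coordinates). Camera axes: x right, y up, looking along -z (the intrinsics and any distortion apply to the point x, -y, -z); pixel columns grow to the right and rows downward; lengths in m; the calibration is good to about 2 mm. The wrist camera is an equidistant fisheye: a pixel r from the principal point sees the ray r / f radians off the axis. A picture is of the moment at which its call begins: read the wrist's pose just before it. camera_model takes no time and is no camera call; for the wrist camera it gives the pose at the moment of the call.
- arm.sign_off(): hands the job in; it is judged then, once.
The state is a dict: "time": time; "qpos": joint angles; "joint_vel": joint speeds; "joint_torque": joint torques, N m; "ee_pos": TCP position; "orientation": TCP orientation; "contact_force": force on the tool from outside, world axes, zero at the start; "wrist_torque": the same for the moment, N m; "finger_gap": finger opening in m; "grip_force": force on a finger pad.
Only numpy, scipy, OpenCV 4.12 (cv2) and the standard library are available. Lean on these libraries where they do the work, as an engineer would, in place of code of your own. Each camera call takes 0.05 s, during which the arm holds its last target. There are 200 camera calls.

TASK

Make up the two repair kits: into the blue tray go the tall capacitor, one relay and the orange jar; into the yellow tray, beside the white-lidded jar that is already there, go the other relay and the black plug shell. Stand each part upright on the tray floor in a compartment of its own. Do not tip the jar that is already in the yellow tray or take it out of its compartment, and leave the white grease tin where it is.

Things in the scene. Friction and masses are not known exactly. Their poses are not given: they have to be found in the camera images.
- blue_tray: Blue kit tray fixed to the bench, open on top, 70 x 204 x 20 mm high plus a 10 mm lip at each end. Origin: centre of its underside; y along its length, z up. Floor 7 mm above the bench; walls and dividers 3 mm thick, divider tops at 18 mm. Three compartments 64 x 64 mm inside, centred at x = 0, y = -0.067, 0, +0.067 m. Empty at the start.
- yellow_tray: Yellow kit tray fixed to the bench, open on top, 70 x 204 x 20 mm high plus a 10 mm lip at each end. Origin: centre of its underside; y along its length, z up. Floor 7 mm above the bench; walls and dividers 3 mm thick, divider tops at 18 mm. Three compartments 64 x 64 mm inside, centred at x = 0, y = -0.067, 0, +0.067 m. kit_jar stands in the one at +0.067; the others are empty.
- kit_jar: Light-blue round jar with a white lid, 55 mm diameter, 68 mm high, standing loose in the end compartment of the yellow tray; origin at the centre of its underside, z up. It belongs there.
- capacitor: Tall grey-blue round can capacitor, 35 mm diameter, 80 mm high plus two 6 mm screw terminals on top (86 mm in all), 140 g, standing upright on the bench; origin at the centre of its underside, z up.
- relay_a: Cream box-shaped relay, 36 x 36 mm, 54 mm high, 90 g, standing upright on the bench at any yaw; origin at the centre of its underside, z up, x and y square to its sides. The two relays (relay_a, relay_b) are identical and interchangeable.
- relay_b: Cream box-shaped relay, 36 x 36 mm, 54 mm high, 90 g, standing upright on the bench at any yaw; origin at the centre of its underside, z up, x and y square to its sides. The two relays (relay_a, relay_b) are identical and interchangeable.
- flux_jar: Orange round jar with a black lid, 48 mm diameter up to 50 mm height, then a 44 mm lid, 62 mm high in all, 100 g, upright on the bench; origin at the centre of its underside, z up.
- plug_shell: Black round connector shell, 26 mm diameter (grips as a plain 26 mm cylinder, though it looks a little slimmer at the top), 40 mm high, 40 g, upright on the bench; origin at the centre of its underside, z up.
- grease_tin: Low white round screw-lid tin, 62 mm diameter, 36 mm high, standing among the stock; not part of any kit. Origin at the centre of its underside.

How it is judged:
At the end, for the whole second after the job is handed in: Blue tray: capacitor, one relay, orange jar. Yellow tray: its own jar, other relay, plug shell. Each upright within 0.12 rad, underside 1 to 13 mm above the bench, one per compartment, released, at rest. Grease tin within 30 mm of its start ((((x of relay_a in the frame of blue_tray between -0.034 and 0.034 m and y of relay_a in the frame of blue_tray between -0.1 and 0.1 m and z of relay_a in the frame of blue_tray between 0.001 and 0.013 m and angle between relay_a's own z axis and vertical below 0.12 rad) and (x of relay_b in the frame of yellow_tray between -0.034 and 0.034 m and y of relay_b in the frame of yellow_tray between -0.1 and 0.1 m and z of relay_b in the frame of yellow_tray between 0.001 and 0.013 m and angle between relay_b's own z axis and vertical below 0.12 rad) and ((y of relay_b in the frame of yellow_tray above -0.0335 m and y of plug_shell in the frame of yellow_tray below -0.0335 m) or (y of plug_shell in the frame of yellow_tray above -0.0335 m and y of relay_b in the frame of yellow_tray below -0.0335 m))) or ((x of relay_b in the frame of blue_tray between -0.034 and 0.034 m and y of relay_b in the frame of blue_tray between -0.1 and 0.1 m and z of relay_b in the frame of blue_tray between 0.001 and 0.013 m and angle between relay_b's own z axis and vertical below 0.12 rad) and (x of relay_a in the frame of yellow_tray between -0.034 and 0.034 m and y of relay_a in the frame of yellow_tray between -0.1 and 0.1 m and z of relay_a in the frame of yellow_tray between 0.001 and 0.013 m and angle between relay_a's own z axis and vertical below 0.12 rad) and ((y of relay_a in the frame of yellow_tray above -0.0335 m and y of plug_shell in the frame of yellow_tray below -0.0335 m) or (y of plug_shell in the frame of yellow_tray above -0.0335 m and y of relay_a in the frame of yellow_tray below -0.0335 m)))) and x of capacitor in the frame of blue_tray between -0.034 and 0.034 m and y of capacitor in the frame of blue_tray between -0.1 and 0.1 m and z of capacitor in the frame of blue_tray between 0.001 and 0.013 m and angle between each of capacitor, flux_jar, plug_shell, kit_jar's own z axis and vertical below 0.12 rad and x of flux_jar in the frame of blue_tray between -0.034 and 0.034 m and y of flux_jar in the frame of blue_tray between -0.1 and 0.1 m and z of flux_jar in the frame of blue_tray between 0.001 and 0.013 m and x of plug_shell in the frame of yellow_tray between -0.034 and 0.034 m and y of plug_shell in the frame of yellow_tray between -0.1 and 0.1 m and z of plug_shell in the frame of yellow_tray between 0.001 and 0.013 m and x of kit_jar in the frame of yellow_tray between -0.034 and 0.034 m and y of kit_jar in the frame of yellow_tray between -0.1 and 0.1 m and z of kit_jar in the frame of yellow_tray between 0.001 and 0.013 m and linear speed of each of capacitor, relay_a, relay_b, flux_jar, plug_shell, kit_jar below 0.02 m/s and distance of grease_tin from where it was at the start of the episode below 0.03 m); the robot touches nothing.
It fails at once if the jar already in the yellow tray is tipped (over 0.35 rad) or taken out of its compartment (angle between kit_jar's own z axis and vertical above 0.35 rad or z of kit_jar in the frame of yellow_tray above 0.024 m or y of kit_jar in the frame of yellow_tray below 0.0335 m).
It fails at once if the grease tin is moved more than 30 mm (distance of grease_tin from where it was at the start of the episode above 0.03 m).
It also fails if it takes over 115 s, if anything falls off the work surface, if the arm or the gripper's body presses on something with over 40 N, if the wrist force passes 120 N, or if a joint passes its speed limit or range.

## Working session

There is one attempt and no reset: what is moved stays moved. The work goes in short steps, Python scripts to look and compute and a shell command to move; the robot and the scene stay as the last step left them, time stands still between calls to the robot, and variables do not carry over. Pictures are saved under pics/ and viewed, at most 14 in all, crops included, and the job is handed in when it is done.

```bash
mkdir -p pics; ls; python3 - <<'E'
from bench import arm
import cv2
o=arm.get_obs(); print({k:(v if k!='joint_torque' else 0) for k,v in o.items()})
for n in ("scene","side","wrist"):
    m=arm.camera_model(n); print(n,m)
    cv2.imwrite(f"pics/{n}0.png",arm.grab_frame(n))
E
```

```text
pics
{'time': 0.0, 'qpos': array([ 1.05663129e+00,  1.31204078e-01,  1.48927360e+00, -1.01578010e-05,
        1.52303154e+00, -8.54265954e-02]), 'joint_vel': array([-0.00026258, -0.00286422, -0.00019307,  0.00108077, -0.00043964,
        0.00050417]), 'joint_torque': 0, 'ee_pos': array([0.2491543 , 0.54520434, 0.23022194]), 'orientation': array([-3.13968221e+00, -1.53418434e-04,  2.71285456e+00]), 'contact_force': array([-0.59358922,  0.15318042,  0.13849218]), 'wrist_torque': array([ 0.00775461,  0.03245381, -0.00789225]), 'grip_force': 0.0, 'finger_gap': 0.08557647446272978}
scene {'vfov': 45.707957791173605, 'cx': 281.4232861300232, 'cy': 210.79005301630883, 'pose': array([[ 0.77546855,  0.39621774, -0.49158928, -0.14753029],
       [-0.63110302,  0.46310079, -0.62229144, -0.7035911 ],
       [-0.01890752,  0.79281092,  0.60917432,  0.81700376],
       [ 0.        ,  0.        ,  0.        ,  1.        ]])}
side {'vfov': 46.73685412949069, 'cx': 287.5022715072608, 'cy': 214.54158280492254, 'pose': array([[ 0.99966684,  0.00307715, -0.02562711,  0.46065418],
       [-0.02406815,  0.46980246, -0.88244341, -1.05575013],
       [ 0.00932427,  0.88276621,  0.46972   ,  0.68162833],
       [ 0.        ,  0.        ,  0.        ,  1.        ]])}
wrist {'vfov': 65.70646984690485, 'cx': 279.6082639564192, 'cy': 211.9583146535185, 'pose': array([[ 4.15538937e-01, -8.73177547e-01, -2.54731945e-01,
         1.84875156e-01],
       [ 9.09575115e-01,  3.98692485e-01,  1.17121355e-01,
         5.74466661e-01],
       [-7.08025659e-04, -2.80366322e-01,  9.59892819e-01,
         3.72463315e-01],
       [ 0.00000000e+00,  0.00000000e+00,  0.00000000e+00,
         1.00000000e+00]])}
```

View pics/scene0.png

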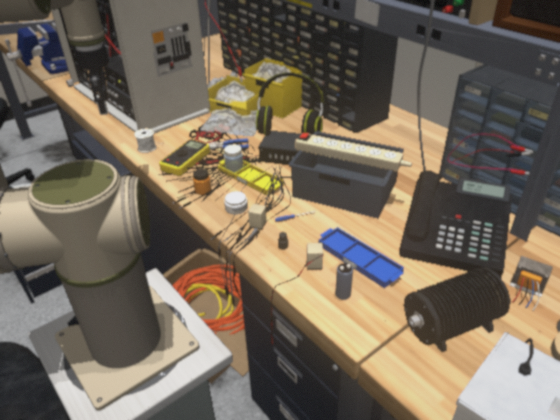

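View pics/side0.png

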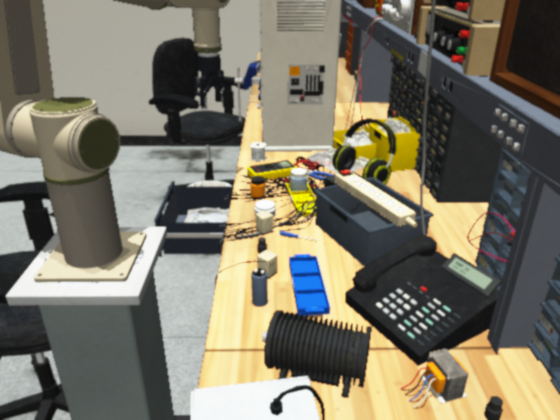

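View pics/wrist0.png

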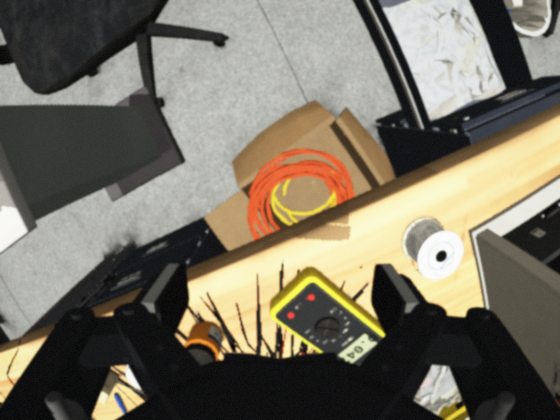

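The scene view shows the capacitor at (345,280), relays at (315,257) and (258,215), the plug at (283,240), the tin at (236,202), the orange jar at (202,181), the kit jar at (233,155), and the trays at (250,177) yellow and (360,257) blue. The side view shows the same row around column 262. The wrist view catches the orange jar at about (205,340).

```bash
cat > h.py <<'E'
import numpy as np, cv2
from bench import arm
def ray(m,u,v,fish=False):
    f=210/np.tan(np.radians(m["vfov"]/2)); x=(u-m["cx"])/f; y=(v-m["cy"])/f
    if fish:
        r=np.hypot(x,y); s=np.sin(r)/max(r,1e-9); d=np.array([x*s,-y*s,-np.cos(r)])
    else: d=np.array([x,-y,-1.])
    d=m["pose"][:3,:3]@d; return m["pose"][:3,3],d/np.linalg.norm(d)
def plane(m,u,v,z,fish=False):
    o,d=ray(m,u,v,fish); return o+d*(z-o[2])/d[2]
def tri(rays):
    A=np.zeros((3,3));b=np.zeros(3)
    for o,d in rays:
        P=np.eye(3)-np.outer(d,d);A+=P;b+=P@o
    p=np.linalg.solve(A,b); e=max(np.linalg.norm((np.eye(3)-np.outer(d,d))@(p-o)) for o,d in rays)
    return p,e
def shot(n,name):
    m=arm.camera_model(n); im=arm.grab_frame(n); cv2.imwrite(f"pics/{name}.png",im); return m,im
np.set_printoptions(precision=4,suppress=True)
E
python3 - <<'E'
from h import *
S=arm.camera_model("scene");D=arm.camera_model("side")
P=dict(cap=((345,265),(260,272)),relA=((315,247),(267,252)),plug=((283,234),(262,238)),relB=((258,207),(264,212)),tin=((236,195),(264,203)),jar=((202,172),(258,181)),kit=((233,148),(298,172)))
for k,(a,b) in P.items(): print(k,*tri([ray(S,*a),ray(D,*b)]))
a=cv2.imread("pics/scene0.png")[120:310,130:420]; b=cv2.imread("pics/side0.png")[150:330,220:340]
cv2.imwrite("pics/c.png",cv2.resize(a,None,fx=2.75,fy=2.75,interpolation=cv2.INTER_CUBIC))
hsv=lambda n:cv2.cvtColor(cv2.imread(n),cv2.COLOR_BGR2HSV)
for n,m,box in (("scene0",S,(120,130,310,420)),("side0",D,(150,220,330,340))):
    h=hsv(f"pics/{n}.png")
    for c,lo,hi in (("blue",(105,180,60),(125,255,255)),("yel",(25,170,120),(33,255,255))):
        k=cv2.inRange(h,lo,hi); z=np.zeros_like(k); z[box[0]:box[2],box[1]:box[3]]=k[box[0]:box[2],box[1]:box[3]]
        for q in cv2.findContours(z,0,2)[0]:
            if cv2.contourArea(q)>150:
                r=cv2.boxPoints(cv2.minAreaRect(q)); print(n,c,cv2.contourArea(q),[plane(m,*p,0.02)[:2].round(3).tolist() for p in r])
E
```

```text
cap [ 0.4286 -0.1866  0.0805] 0.0016378096266872122
relA [ 0.4399 -0.0807  0.0591] 0.0030448736356214405
plug [0.4262 0.0185 0.04  ] 0.0017843367083950504
relB [0.4296 0.1218 0.0609] 0.001941382285135708
tin [0.4287 0.2198 0.0419] 0.0006915393936449534
jar [0.4082 0.3551 0.0543] 0.00293598507192959
kit [0.5353 0.3838 0.0716] 0.0016620670281343557
side0 blue 1549.0 [[0.495, -0.038], [0.573, -0.017], [0.573, -0.25], [0.509, -0.264]]
side0 yel 439.5 [[0.49, 0.409], [0.561, 0.487], [0.595, 0.226], [0.532, 0.168]]
side0 yel 237.0 [[0.365, 0.547], [0.521, 0.546], [0.518, 0.45], [0.37, 0.45]]
```

View pics/c.png

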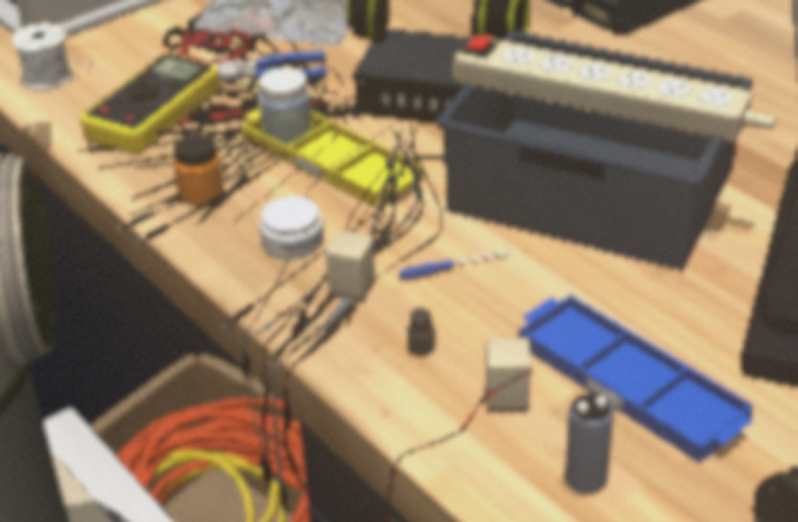

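The crop shows every part clearly and upright. The toolbox with the power strip stands behind and between the trays.

```bash
python3 - <<'E'
from h import *
S=arm.camera_model("scene");D=arm.camera_model("side")
for a,b in (((296,143),(334,177)),((402,163),(430,214)),((292,165),(317,187))): print(*tri([ray(S,*a),ray(D,*b)]))
# move from current pose to target in tool axes for yaw pi
o=arm.get_obs(); print(o['ee_pos'])
E
```

```text
[0.6284 0.2072 0.1305] 0.0009622373978043754
[0.8404 0.0042 0.0985] 0.018891707002107808
[0.5738 0.1586 0.1142] 0.006644740965939887
[0.2492 0.5453 0.2305]
```

```bash
python3 -m creep '[[[0,0,-3.3],[0,0,-0.143],0],[[0,0,-3.3],[0,0,-0.143],0],[[0,0,-3.3],[0,0,-0.143],0],[[-4.7,-3.5,0],[0,0,0],0],[[-4.7,-3.5,0],[0,0,0],0],[[-4.7,-3.5,0],[0,0,0],0],[[-4.7,-3.5,0],[0,0,0],0],[[-4.7,-3.5,0],[0,0,0],0],[[-4.7,-3.5,0],[0,0,0],0],[[-4.7,-3.5,0],[0,0,0],0],[[0,0,0],[0,0,0],0],[[0,0,0],[0,0,0],0]]'
python3 - <<'E'
from h import *
m,_=shot("wrist","w1"); np.save("w1.npy",m["pose"]); print(arm.get_obs()['joint_vel'])
E
```

```text
time: 1.65
ee_pos: [0.5783, 0.3007, 0.3297]
orientation: [-3.142, -0.001, 3.141]
contact_force: [-0.3, 0.6, -0.3]
finger_gap: 0.0854
grip_force: 0.0
[ 0.0201 -0.0122  0.0019 -0.0023  0.0004 -0.0011]
```

View pics/w1.png

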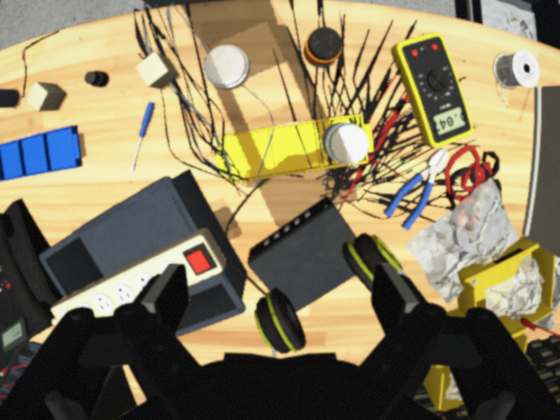

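Wrist view 1: yellow tray around (295,147) with the kit jar at (348,145), tin (227,66), orange jar (323,45), relays at (155,68) and (45,97), plug (97,78), and the blue tray leaving the left edge at (40,153). I'll take a second view further towards -y.

```bash
python3 -m creep '[[[2,-5.8,0],[0,0,0],0],[[2,-5.8,0],[0,0,0],0],[[2,-5.8,0],[0,0,0],0],[[2,-5.8,0],[0,0,0],0],[[0,0,0],[0,0,0],0],[[0,0,0],[0,0,0],0]]'
python3 - <<'E'
from h import *
m,_=shot("wrist","w2"); np.save("w2.npy",m["pose"])
E
```

```text
time: 2.45
ee_pos: [0.4983, 0.0699, 0.3308]
orientation: [3.141, 0.001, -3.141]
contact_force: [-0.4, -0.3, 0.0]
finger_gap: 0.0854
grip_force: 0.0
```

View pics/w2.png

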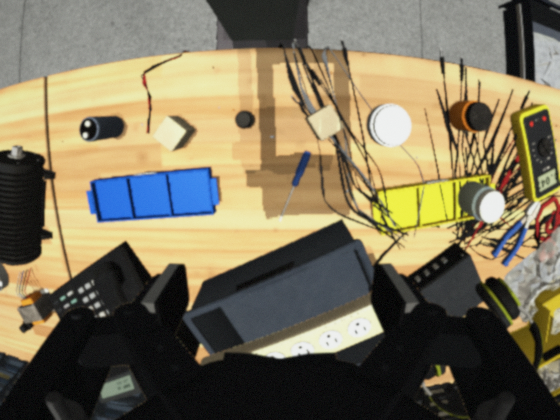

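Wrist view 2 shows everything: capacitor (100,128), relay A (173,133), plug (244,119), relay B (323,121), tin (390,125), jar (470,116), blue tray (155,195), yellow tray (435,205) and kit jar (487,203). I'll zoom in for the top faces.

```bash
python3 - <<'E'
from h import *
a=cv2.imread("pics/w2.png")
z=lambda r,c:cv2.resize(a[r:r+100,c:c+265],None,fx=3,fy=3,interpolation=cv2.INTER_CUBIC)
cv2.imwrite("pics/z2.png",np.vstack([z(90,75),z(70,270)]))
E
```

```text
(no output)
```

View pics/z2.png

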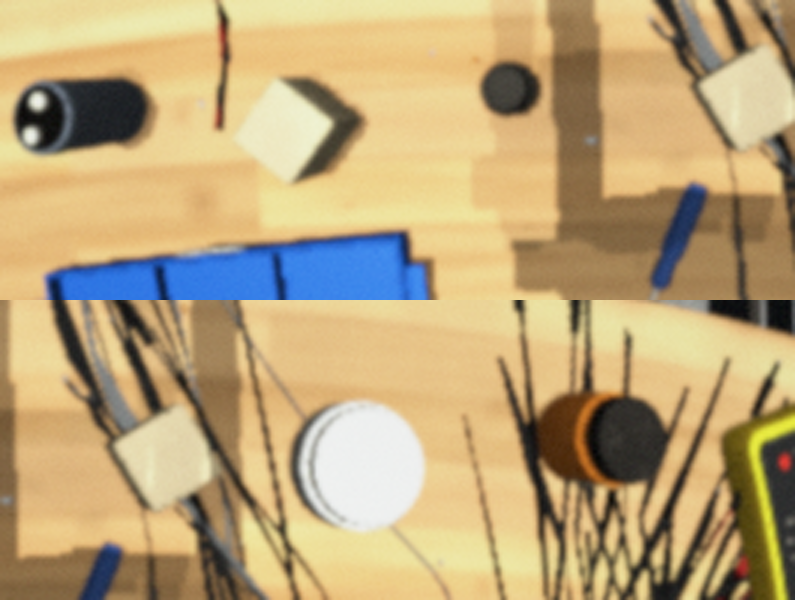

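```bash
python3 - <<'E'
from h import *
for n,P in (("w2",dict(relA=(170,133),relAside=(190,131),wood=(210,130),relB=(322,121),tin=(391,125),lid=(479,115),lidside=(462,116),plug=(244,118),cap=(90,122),capside=(110,126),kit=(490,205))),("w1",dict(relA=(43,95),relB=(155,67),tin=(228,63),lid=(325,43),plug=(93,77),kit=(350,140),wood=(120,120)))):
    h=cv2.cvtColor(cv2.GaussianBlur(cv2.imread(f"pics/{n}.png"),(3,3),0),cv2.COLOR_BGR2HSV)
    print(n,{k:h[v[1],v[0]].tolist() for k,v in P.items()})
a=cv2.imread("pics/w1.png")
z=lambda r,c:cv2.resize(a[r:r+100,c:c+265],None,fx=3,fy=3,interpolation=cv2.INTER_CUBIC)
cv2.imwrite("pics/z1.png",np.vstack([z(30,0),z(20,140)]))
E
```

```text
w2 {'relA': [27, 45, 238], 'relAside': [21, 73, 66], 'wood': [20, 101, 238], 'relB': [23, 59, 228], 'tin': [75, 2, 240], 'lid': [21, 38, 47], 'lidside': [14, 208, 167], 'plug': [21, 36, 71], 'cap': [26, 19, 110], 'capside': [103, 48, 37], 'kit': [75, 2, 239]}
w1 {'relA': [29, 35, 241], 'relB': [30, 30, 244], 'tin': [25, 19, 232], 'lid': [23, 37, 55], 'plug': [21, 34, 75], 'kit': [60, 1, 248], 'wood': [22, 99, 244]}
```

View pics/z1.png

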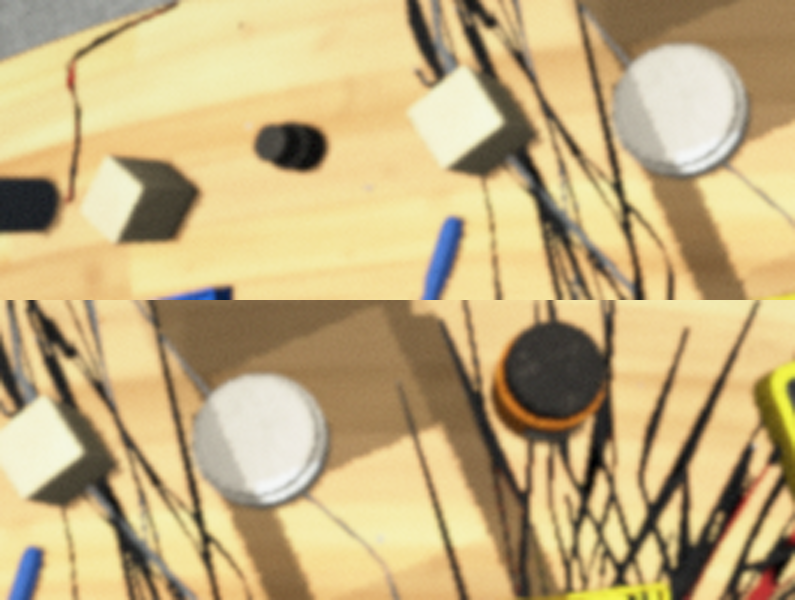

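```bash
python3 -m creep '[[[0,-5,0],[0,0,0],0],[[0,-5,0],[0,0,0],0],[[0,-5,0],[0,0,0],0],[[0,-5,0],[0,0,0],0],[[0,0,0],[0,0,0],0],[[0,0,0],[0,0,0],0]]'
python3 - <<'E'
from h import *
m,w3=shot("wrist","w3"); np.save("w3.npy",m["pose"])
w1=cv2.imread("pics/w1.png");w2=cv2.imread("pics/w2.png")
h=cv2.cvtColor(w3,cv2.COLOR_BGR2HSV); k=cv2.inRange(h,(105,180,60),(125,255,255))
c=max(cv2.findContours(k,0,2)[0],key=cv2.contourArea); b=cv2.boundingRect(c); print(b)
z=lambda a,r,c:cv2.resize(a[r:r+80,c:c+160],None,fx=2.5,fy=2.5,interpolation=cv2.INTER_CUBIC)
r0,c0=b[1]+b[3]//2-40,b[0]+b[2]//2-80; print(r0,c0)
cv2.imwrite("pics/z3.png",np.vstack([np.hstack([z(w2,158,75),z(w3,r0,c0)]),np.hstack([z(w2,165,360),z(w1,105,215)]),np.hstack([z(w3,85,c0),z(w3,85,c0+160)])]))
E
```

```text
time: 3.25
ee_pos: [0.4992, -0.1298, 0.33]
orientation: [3.141, -0.0, -3.14]
contact_force: [-0.7, 0.3, -0.4]
finger_gap: 0.0855
grip_force: 0.0
(203, 169, 151, 53)
155 198
```

View pics/z3.png

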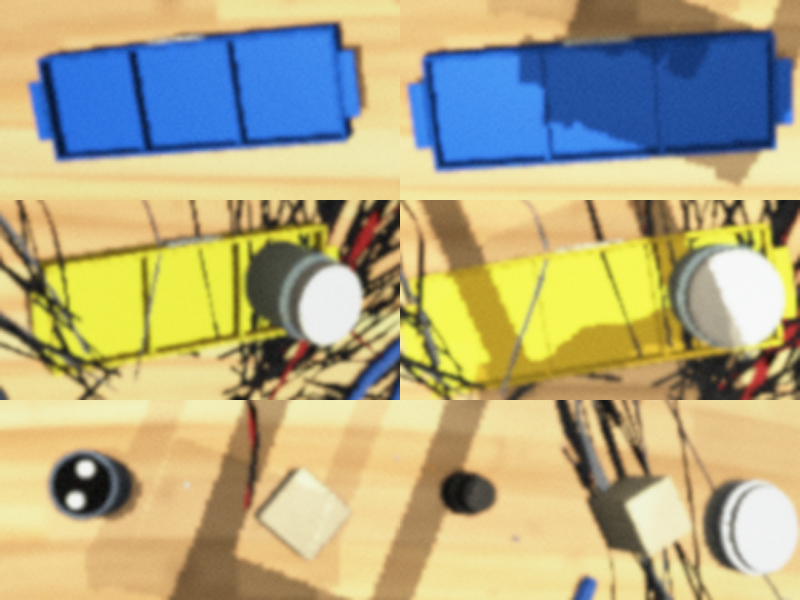

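```bash
cat > loc.py <<'E'
from h import *
M={}
for i in "123":
    m=dict(arm.camera_model("wrist")); m["pose"]=np.load(f"w{i}.npy"); M["w"+i]=m
off={"w2b":(75,158,0,0,2.5),"w3b":(198,155,400,0,2.5),"w2y":(360,165,0,200,2.5),"w1y":(215,105,400,200,2.5),"w3o":(198,85,0,400,2.5),"w3p":(358,85,400,400,2.5),
"w2a":(75,90,0,0,3),"w2c":(270,70,0,300,3),"w1a":(0,30,0,0,3),"w1c":(140,20,0,300,3)}
def R(k,u,v):
    a,b,c,d,s=off[k]; return ray(M[k[:2]],a+(u-c+.5)/s-.5,b+(v-d+.5)/s-.5,True)
def T(n,*q):
    r=[R(*x) for x in q]
    p,e=tri(r); print(n,p.round(4),"err %.4f"%e); return p
E
python3 - <<'E'
from loc import *
print("blue")
B=[T(n,("w2b",*a),("w3b",*b)) for n,a,b in (("TL",(40,60),(425,57)),("TR",(338,25),(772,32)),("BR",(350,137),(776,148)),("BL",(57,158),(437,170)),("d1t",(135,52),(545,50)),("d1b",(147,148),(550,158)),("d2t",(230,40),(655,38)),("d2b",(243,140),(658,153)))]
print("yellow")
Y=[T(n,("w2y",*a),("w1y",*b)) for n,a,b in (("TR",(327,225),(770,225)),("d2t",(235,247),(657,245)),("d2b",(240,337),(668,355)))]
T("kit",("w2y",329,304),("w1y",733,296))
for n,a in (("TL",(35,265)),("TR",(327,225)),("d1t",(143,258)),("d1b",(150,353)),("d2t",(235,247)),("d2b",(240,337))):
    o,d=R("w2y",*a); print(n,(o+d*(.019-o[2])/d[2])[:2].round(4))
T("cap",("w2a",42,117),("w3o",84,484))
A=[T("relA",("w2a",*a),("w3o",*b)) for a,b in (((236,135),(257,515)),((280,78),(302,467)),((333,125),(349,513)),((293,183),(308,559)))]
T("plug",("w2a",509,88),("w1a",275,143));T("plug3",("w2a",509,88),("w3p",460,492))
Bc=[T("relB",("w2c",*a),("w1a",*b)) for a,b in (((110,447),(409,120)),((180,405),(464,68)),((215,468),(507,122)),((153,510),(460,172)))]
T("tin",("w2c",367,466),("w1c",257,438))
T("jar",("w2c",627,440),("w1c",551,370))
for n,q in (("relA",A),("relB",Bc)):
    q=np.array(q); print(n,q.mean(0),[np.degrees(np.arctan2(*(q[(i+1)%4]-q[i])[1::-1])).round(1) for i in range(4)],[np.linalg.norm(q[(i+1)%4]-q[i]).round(4) for i in range(4)])
E
```

```text
blue
TL [ 0.5103 -0.2336  0.0168] err 0.0006
TR [ 0.4964 -0.0322  0.0078] err 0.0002
BR [ 0.5644 -0.0272  0.0127] err 0.0009
BL [ 0.577  -0.2295  0.0188] err 0.0006
d1t [ 0.5082 -0.1642  0.011 ] err 0.0009
d1b [ 0.5712 -0.1621  0.0133] err 0.0004
d2t [ 0.5026 -0.1007  0.0064] err 0.0017
d2b [ 0.569  -0.0978  0.0062] err 0.0015
yellow
TR [0.4971 0.4173 0.0181] err 0.0005
d2t [0.5139 0.3534 0.0045] err 0.0028
d2b [0.5744 0.3606 0.0133] err 0.0006
kit [0.5351 0.3845 0.0745] err 0.0002
TL [0.528  0.2082]
TR [0.4964 0.4168]
d1t [0.5224 0.278 ]
d1b [0.5833 0.2905]
d2t [0.5137 0.3436]
d2b [0.5732 0.3568]
cap [ 0.4261 -0.1881  0.0791] err 0.0000
relA [ 0.4427 -0.1029  0.0464] err 0.0000
relA [ 0.4176 -0.0798  0.0476] err 0.0005
relA [ 0.4406 -0.0549  0.049 ] err 0.0000
relA [ 0.4658 -0.0758  0.0467] err 0.0003
plug [0.4272 0.0226 0.036 ] err 0.0004
plug3 [0.4267 0.0195 0.0053] err 0.0002
relB [0.4275 0.104  0.0462] err 0.0010
relB [0.408  0.1336 0.0519] err 0.0005
relB [0.4345 0.1513 0.043 ] err 0.0001
relB [0.4545 0.125  0.0349] err 0.0000
tin [0.4308 0.2274 0.0286] err 0.0005
jar [0.4062 0.3556 0.057 ] err 0.0003
relA [ 0.4417 -0.0783  0.0474] [np.float64(137.5), np.float64(47.3), np.float64(-39.6), np.float64(-130.4)] [np.float64(0.0341), np.float64(0.0339), np.float64(0.0328), np.float64(0.0356)]
relB [0.4311 0.1285 0.044 ] [np.float64(123.4), np.float64(33.7), np.float64(-52.8), np.float64(-142.2)] [np.float64(0.036), np.float64(0.0331), np.float64(0.0341), np.float64(0.036)]
```

```bash
python3 -m creep '[[[2.85,2.6,3],[0,0,0],0],[[2.85,2.6,3],[0,0,0],0],[[0,0,4.9],[0,0,0.18],0],[[0,0,4.9],[0,0,0.18],0],[[0,0,4.9],[0,0,0.18],0],[[0,0,4.9],[0,0,0.18],0],[[0,0,0],[0,0,0],0],[[0,0,0],[0,0,0],0]]' 40
python3 - <<'E'
from loc import *
for u,v in ((190,172),(160,178),(245,305)): print(plane(M["w1"],u,v,.115,True))
for u,v in ((342,224),(187,290)): print(plane(M["w2"],u,v,.115,True))
shot("wrist","g1")
E
```

```text
time: 4.3
ee_pos: [0.4428, -0.0787, 0.0762]
orientation: [3.141, 0.002, 2.427]
contact_force: [0.4, -0.4, 0.8]
finger_gap: 0.0856
grip_force: 0.0
[0.5642 0.1984 0.115 ]
[0.5703 0.161  0.115 ]
[0.7367 0.2556 0.115 ]
[0.5471 0.1431 0.115 ]
[ 0.6382 -0.0504  0.115 ]
```

View pics/g1.png

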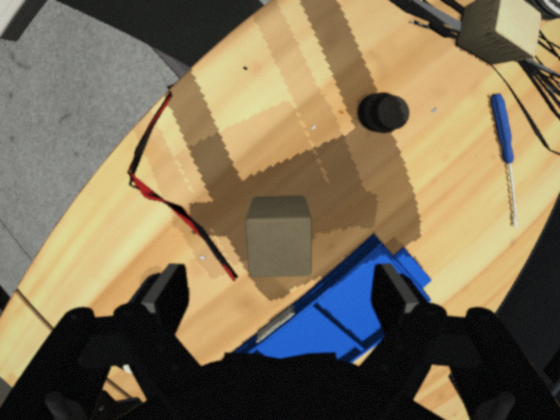

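The relay sits centred between the fingers at (280,245), its sides square to the pads, so I'll descend and grip.

```bash
python3 -m creep '[[[0,0,3],[0,0,0],0],[[0,0,3],[0,0,0],0],[[0,0,0],[0,0,0],0.3],[[0,0,0],[0,0,0],0.7],[[0,0,0],[0,0,0],0.7],[[0,0,0],[0,0,0],0.7],[[0,0,0],[0,0,0],0.7],[[0,0,0],[0,0,0],0.7]]' 40
python3 - <<'E'
from loc import *
print(tri([ray(M["w1"],190,172,True),ray(M["w2"],342,224,True)]))
E
```

```text
time: 5.35
ee_pos: [0.4436, -0.0799, 0.0167]
orientation: [3.14, 0.004, 2.422]
contact_force: [-0.6, 0.9, 8.2]
finger_gap: 0.0358
grip_force: 39.9
(array([0.583 , 0.1663, 0.0041]), np.float64(0.0012723188595416058))
```

```bash
python3 -m creep '[[[0,0,-2.5],[0,0,0],0.7],[[0,0,-2.5],[0,0,0],0.7],[[-5.2,1.15,0],[0,0,0],0.7],[[-5.2,1.15,0],[0,0,0],0.7],[[0,0,0],[0,0,0.157],0.7],[[0,0,0],[0,0,0.157],0.7],[[0,0,0],[0,0,0.157],0.7],[[0,0,0],[0,0,0.157],0.7],[[0,0,0],[0,0,0.157],0.7],[[0,0,0],[0,0,0],0.7],[[0,0,0],[0,0,0],0.7]]'
python3 - <<'E'
from h import *
shot("wrist","g2")
E
```

```text
time: 6.72
ee_pos: [0.5352, -0.1306, 0.0648]
orientation: [3.141, 0.0, 1.64]
contact_force: [0.2, 0.5, -1.5]
finger_gap: 0.0358
grip_force: 39.8
```

View pics/g2.png

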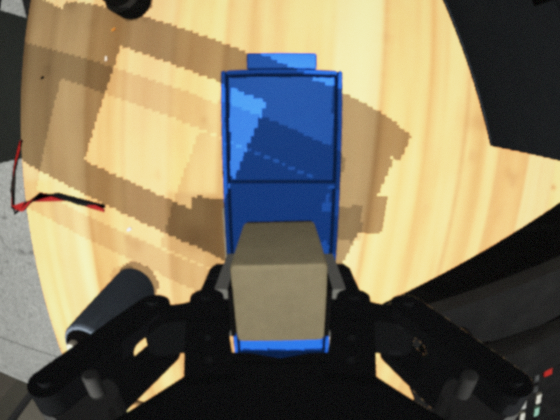

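The relay is held square above the blue tray's middle compartment. The tray's sides are at columns 224 and 341, its end wall at row 72 and a divider at row 182.

```bash
python3 - <<'E'
from h import *
m=arm.camera_model("wrist")
for u,v,z in ((224,72,.02),(341,72,.02),(229,182,.018),(336,182,.018),(224,250,.02),(342,250,.02)): print(plane(m,u,v,z,True)[:2])
E
python3 -m creep '[[[0,0.2,2.5],[0,0,0],0.7],[[0,0,1.2],[0,0,0],0.7],[[0,0,0.5],[0,0,0],0.7],[[0,0,0],[0,0,0],0.7]]'
```

```text
[ 0.4972 -0.034 ]
[ 0.5636 -0.0292]
[ 0.5031 -0.0986]
[ 0.5667 -0.0942]
[ 0.5013 -0.1417]
[ 0.5754 -0.1367]
time: 7.28
ee_pos: [0.537, -0.1303, 0.0235]
orientation: [-3.141, -0.0, 1.638]
contact_force: [-5.4, 1.3, 9.1]
finger_gap: 0.0353
grip_force: 39.8
```

```bash
python3 -m creep '[[[0,0,0],[0,0,0],0.3],[[0,0,0],[0,0,0],0.2],[[0,0,0],[0,0,0],0.1],[[0,0,-4.8],[0,0,0],0],[[0,0,-4.8],[0,0,0],0],[[-2.5,-5.7,0],[0,0,0],0],[[-2.5,-5.7,0],[0,0,0],0],[[0,0,0],[0,0,0],0],[[0,0,0],[0,0,0],0]]'
python3 - <<'E'
from h import *
m,im=shot("wrist","g3")
E
```

```text
time: 8.4
ee_pos: [0.4268, -0.1881, 0.1187]
orientation: [3.14, 0.0, 1.636]
contact_force: [0.7, 0.5, 1.4]
finger_gap: 0.0855
grip_force: 0.0
```

View pics/g3.png

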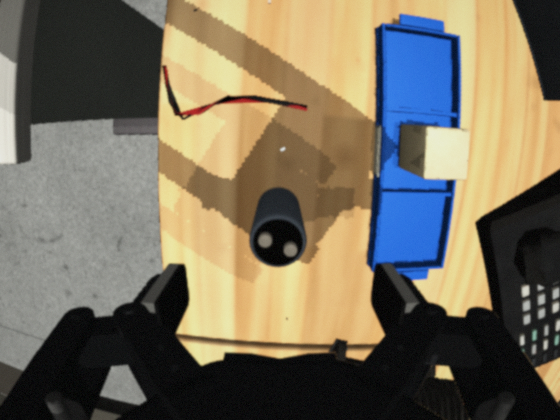

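The relay stands in the blue tray's middle compartment, and the capacitor (278,240) is centred between the fingers.

```bash
python3 -m creep '[[[0,0,3.7],[0,0,0],0],[[0,0,3.6],[0,0,0],0],[[0,0,0],[0,0,0],0.4],[[0,0,0],[0,0,0],0.7],[[0,0,0],[0,0,0],0.7],[[0,0,0],[0,0,0],0.7],[[0,0,0],[0,0,0],0.7],[[0,0,-2.5],[0,0,0],0.7],[[0,0,-2.5],[0,0,0],0.7]]'
python3 -m creep '[[[-0.9,5.75,0],[0,0,0],0.7],[[-0.9,5.75,0],[0,0,0],0.7],[[0,0,0],[0,0,0],0.7],[[0,0,0],[0,0,0],0.7],[[0,0,2],[0,0,0],0.7],[[0,0,1.5],[0,0,0],0.7],[[0,0,0.5],[0,0,0],0.7],[[0,0,0],[0,0,0],0.7]]'
```

```text
time: 9.57
ee_pos: [0.4262, -0.1877, 0.096]
orientation: [-3.141, -0.0, 1.637]
contact_force: [0.0, -0.4, -1.8]
finger_gap: 0.0336
grip_force: 40.0
time: 10.58
ee_pos: [0.5418, -0.1982, 0.0549]
orientation: [-3.141, -0.0, 1.636]
contact_force: [0.0, 0.5, -0.7]
finger_gap: 0.0344
grip_force: 40.8
```

```bash
python3 -m creep '[[[0,0,0.3],[0,0,0],0.7],[[0,0,0],[0,0,0],0.7],[[0,0,0],[0,0,0],0.7]]'
```

```text
time: 10.95
ee_pos: [0.5425, -0.1987, 0.0542]
orientation: [3.141, 0.001, 1.637]
contact_force: [-8.0, 1.2, 15.0]
finger_gap: 0.0339
grip_force: 43.6
```

```bash
python3 -m creep '[[[0,0,0],[0,0,0],0.3],[[0,0,0],[0,0,0],0.2],[[0,0,0],[0,0,0],0.1],[[0,0,-3.3],[0,0,0],0],[[0,0,-3.3],[0,0,0],0],[[0,0,0],[0,0,0],0]]'
python3 -m creep '[[[5.6,-1,0],[0,0,0],0],[[5.6,-1,0],[0,0,0],0],[[5.6,-1,0],[0,0,0],0],[[5.6,-1,0],[0,0,0],0],[[5.6,-1,0],[0,0,0],0],[[5.6,-1,0],[0,0,0],0],[[5.6,-1,0],[0,0,0],0],[[5.6,-1,0],[0,0,0],0],[[5.6,-1,0],[0,0,0],0],[[5.8,-1,0],[0,0,0],0],[[0,0,0],[0,0,0],0],[[0,0,0],[0,0,0],0]]'
python3 - <<'E'
from h import *
o=arm.get_obs();print(o['qpos'])
m,im=shot("wrist","g4"); h=cv2.cvtColor(im,cv2.COLOR_BGR2HSV)
k=cv2.inRange(h,(5,150,60),(17,255,255)); c=[q for q in cv2.findContours(k,0,2)[0] if cv2.contourArea(q)>100]
for q in c: print(cv2.boundingRect(q),plane(m,*np.mean(cv2.boxPoints(cv2.minAreaRect(q)),0),.025,True))
E
```

```text
time: 11.7
ee_pos: [0.5446, -0.1992, 0.1217]
orientation: [3.136, 0.003, 1.637]
contact_force: [0.9, 0.1, 0.8]
finger_gap: 0.0853
grip_force: 0.0
time: 13.2
ee_pos: [0.4048, 0.3556, 0.117]
orientation: [-3.14, 0.001, 1.638]
contact_force: [0.2, -0.8, -0.6]
finger_gap: 0.0857
grip_force: 0.0
[ 0.6258  0.0526  1.7841 -0.0004  1.307   0.5587]
(247, 184, 68, 42) [0.4053 0.3637 0.025 ]
```

```bash
python3 -m creep '[[[0,0,5],[0,0,0],0],[[0,0,3.5],[0,0,0],0],[[0,0,1.9],[0,0,0],0],[[0,0,0],[0,0,0],0.3],[[0,0,0],[0,0,0],0.6],[[0,0,0],[0,0,0],0.6],[[0,0,0],[0,0,0],0.6],[[0,0,0],[0,0,0],0.6]]'
```

```text
time: 14.25
ee_pos: [0.407, 0.3569, 0.0163]
orientation: [3.138, -0.002, 1.637]
contact_force: [0.9, -1.3, 7.3]
finger_gap: 0.0464
grip_force: 41.8
```

```bash
python3 -m creep '[[[0,0,-5],[0,0,0],0.6],[[0,0,-5],[0,0,0],0.6],[[-5.35,1.25,0],[0,0,0],0.6],[[-5.35,1.25,0],[0,0,0],0.6],[[-5.35,1.25,0],[0,0,0],0.6],[[-5.35,1.25,0],[0,0,0],0.6],[[-5.35,1.25,0],[0,0,0],0.6],[[-5.35,1.25,0],[0,0,0],0.6],[[-5.35,1.25,0],[0,0,0],0.6],[[-5.35,1.25,0],[0,0,0],0.6],[[0,0,0],[0,0,0],0.6],[[0,0,0],[0,0,0],0.6]]'
python3 - <<'E'
from h import *
shot("wrist","g5")
E
```

```text
time: 15.75
ee_pos: [0.5335, -0.0644, 0.1144]
orientation: [3.142, -0.0, 1.636]
contact_force: [-0.0, 0.1, -1.2]
finger_gap: 0.0461
grip_force: 41.6
```

```bash
python3 -m creep '[[[0,0,4],[0,0,0],0.6],[[0,0,3.5],[0,0,0],0.6],[[0,0,1.2],[0,0,0],0.6],[[0,0,0.5],[0,0,0],0.6],[[0,0,0],[0,0,0],0.6],[[0,0,0],[0,0,0],0.6]]'
```

```text
time: 16.55
ee_pos: [0.5347, -0.0643, 0.0237]
orientation: [3.139, 0.001, 1.637]
contact_force: [0.1, 1.2, -1.6]
finger_gap: 0.0462
grip_force: 41.6
```

```bash
python3 -m creep '[[[0,0,0.2],[0,0,0],0.6],[[0,0,0],[0,0,0],0.6],[[0,0,0],[0,0,0],0.3],[[0,0,0],[0,0,0],0.2],[[0,0,0],[0,0,0],0.1],[[0,0,-4.3],[0,0,0],0],[[0,0,-4.3],[0,0,0],0],[[3.13,-3.4,0],[0,0,0],0],[[3.13,-3.4,0],[0,0,0],0],[[3.13,-3.4,0],[0,0,0],0],[[0,0,0],[0,0,0],0],[[0,0,0],[0,0,0],0]]'
python3 - <<'E'
from h import *
m,im=shot("wrist","g6"); h=cv2.cvtColor(im,cv2.COLOR_BGR2HSV)
k=cv2.inRange(h,(0,0,0),(180,255,90))[150:270,200:360]
for q in cv2.findContours(k,0,2)[0]:
    if cv2.contourArea(q)>100:
        r=cv2.boundingRect(q); print(r,plane(m,200+r[0]+r[2]/2,150+r[1]+r[3]-r[2]/2,.04,True))
E
```

```text
time: 18.05
ee_pos: [0.4261, 0.0224, 0.1066]
orientation: [3.14, 0.0, 1.637]
contact_force: [-0.6, -0.8, 0.7]
finger_gap: 0.0854
grip_force: 0.0
(62, 47, 36, 45) [0.4268 0.0237 0.04  ]
```

View pics/g6.png

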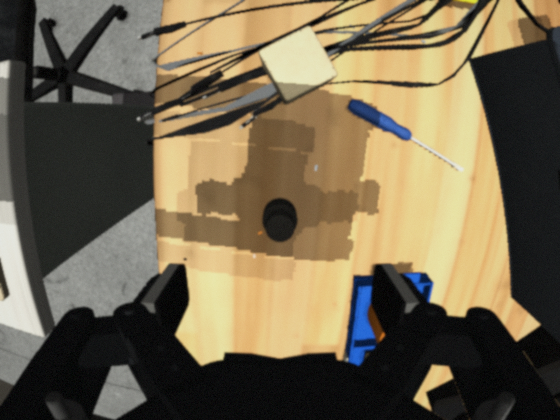

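The plug at (280,220) is centred between the fingers. The jar is in the blue tray, and the toolbox corner shows at (472,62).

```bash
python3 - <<'E'
from loc import *
m=arm.camera_model("wrist"); r=ray(m,472,62,True)
print(plane(m,472,62,.115,True), tri([r,ray(M["w2"],342,224,True)]),tri([r,ray(M["w1"],190,172,True)]))
E
python3 -m creep '[[[0,0,5],[0,0,0],0],[[0,0,3.5],[0,0,0],0.2],[[0,0,1.2],[0,0,0],0.4],[[0,0,0],[0,0,0],0.6],[[0,0,0],[0,0,0],0.85],[[0,0,0],[0,0,0],0.85],[[0,0,0],[0,0,0],0.85],[[0,0,0],[0,0,0],0.85]]'
```

```text
[0.5076 0.1306 0.115 ] (array([ 0.5909,  0.1688, -0.0149]), np.float64(0.0011087359738263538)) (array([ 0.5832,  0.1645, -0.0032]), np.float64(0.00033727395849138736))
time: 19.1
ee_pos: [0.4268, 0.0224, 0.0105]
orientation: [3.139, 0.0, 1.637]
contact_force: [-1.0, -1.4, 6.5]
finger_gap: 0.0251
grip_force: 39.7
```

```bash
python3 -m creep '[[[0,0,-5],[0,0,0],0.85],[[0,0,-5],[0,0,0],0.85],[[4.44,2.88,0],[0,0,0],0.85],[[4.44,2.88,0],[0,0,0],0.85],[[4.44,2.88,0],[0,0,0],0.85],[[4.44,2.88,0],[0,0,0],0.85],[[4.44,2.88,0],[0,0,0],0.85],[[0,0,0],[0,0,-0.083],0.85],[[0,0,0],[0,0,0],0.85],[[0,0,0],[0,0,0],0.85]]'
python3 - <<'E'
from h import *
m,im=shot("wrist","g7"); h=cv2.cvtColor(im,cv2.COLOR_BGR2HSV)
k=cv2.inRange(h,(25,120,90),(34,255,255)); 
for q in cv2.findContours(k,0,2)[0]:
    if cv2.contourArea(q)>400: print(cv2.boundingRect(q))
E
```

```text
time: 20.35
ee_pos: [0.5544, 0.253, 0.1093]
orientation: [-3.141, 0.0, 1.718]
contact_force: [-0.4, -0.3, 0.4]
finger_gap: 0.0249
grip_force: 39.6
(238, 216, 24, 36)
(286, 101, 39, 64)
(510, 33, 50, 21)
(231, 0, 102, 111)
```

View pics/g7.png

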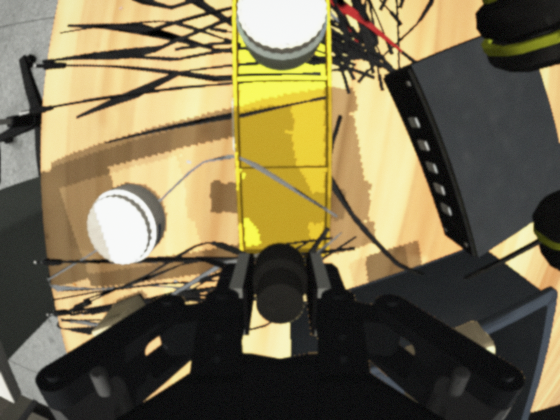

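The plug hangs above the yellow tray's near compartment. The dividers are at rows 81 and 167, the sides at columns 238 and 329, the near wall is at about row 250, and the kit jar stands upright at the top.

```bash
python3 - <<'E'
from h import *
m=arm.camera_model("wrist")
for u,v,z in ((238,81,.018),(328,80,.018),(240,168,.018),(327,166,.018),(242,250,.02),(328,248,.02)): print(plane(m,u,v,z,True)[:2])
E
```

```text
[0.5113 0.3467]
[0.5742 0.3569]
[0.5212 0.2842]
[0.5836 0.295 ]
[0.5301 0.2215]
[0.5959 0.2328]
```

```bash
python3 -m creep '[[[0.3,0.3,4],[0,0,0],0.85],[[0,0,3.5],[0,0,0],0.85],[[0,0,1.2],[0,0,0],0.85],[[0,0,0.5],[0,0,0],0.85],[[0,0,0],[0,0,0],0.85],[[0,0,0],[0,0,0],0.85]]'
```

```text
time: 21.15
ee_pos: [0.5584, 0.2573, 0.019]
orientation: [3.139, -0.001, 1.72]
contact_force: [0.9, 0.3, -0.4]
finger_gap: 0.0248
grip_force: 39.5
```

```bash
python3 -m creep '[[[0,0,0.2],[0,0,0],0.85],[[0,0,0],[0,0,0],0.85],[[0,0,0],[0,0,0],0.85]]'
python3 -m creep '[[[0,0,0],[0,0,0],0.64],[[0,0,0],[0,0,0],0.64],[[0,0,0],[0,0,0],0.64]]'
```

```text
time: 21.52
ee_pos: [0.5584, 0.2574, 0.0175]
orientation: [3.139, -0.0, 1.72]
contact_force: [-3.1, -2.3, 9.7]
finger_gap: 0.0252
grip_force: 40.7
time: 21.9
ee_pos: [0.557, 0.2569, 0.0151]
orientation: [-3.141, 0.0, 1.72]
contact_force: [0.1, -0.7, 0.4]
finger_gap: 0.0308
grip_force: 0.0
```

```bash
python3 -m creep '[[[0,0,-4.7],[0,0,0],0.6],[[0,0,-4.7],[0,0,0],0.4],[[-3.6,-4.8,0],[0,0,0],0],[[-3.6,-4.8,0],[0,0,0],0],[[-3.6,-4.8,0],[0,0,0],0],[[0,0,0],[0,0,-0.157],0],[[0,0,0],[0,0,-0.157],0],[[0,0,0],[0,0,-0.157],0],[[0,0,0],[0,0,0],0],[[0,0,0],[0,0,0],0]]'
python3 - <<'E'
from h import *
m,im=shot("wrist","g8"); h=cv2.cvtColor(im,cv2.COLOR_BGR2HSV)
g=h[120:330,180:380]; print("v",[int(h[r,280,2]) for r in range(150,300,10)],[int(h[r,280,1]) for r in range(150,300,10)])
_,im2=m,im
k=cv2.inRange(h,(0,0,60),(180,75,255)); k[:,:180]=0;k[:,380:]=0;k[:150]=0;k[310:]=0
k=cv2.morphologyEx(k,cv2.MORPH_OPEN,np.ones((9,9)))
for q in cv2.findContours(k,0,2)[0]:
    if cv2.contourArea(q)>300: print(cv2.boundingRect(q),cv2.minAreaRect(q))
E
```

```text
time: 23.15
ee_pos: [0.4308, 0.1288, 0.1092]
orientation: [-3.142, -0.0, 2.187]
contact_force: [0.1, -0.3, -0.0]
finger_gap: 0.0849
grip_force: 0.0
v [110, 115, 64, 120, 86, 87, 137, 134, 136, 134, 132, 124, 236, 236, 237] [125, 131, 76, 121, 74, 76, 69, 70, 73, 70, 70, 127, 91, 89, 98]
(220, 202, 34, 15) ((236.501953125, 208.96888732910156), (33.80903244018555, 12.974684715270996), 3.5763344764709473)
```

```bash
python3 - <<'E'
from h import *
m=arm.camera_model("wrist")
h=cv2.cvtColor(cv2.GaussianBlur(cv2.imread("pics/g8.png"),(5,5),0),cv2.COLOR_BGR2HSV)
for r in (215,230,245): print(r,[(int(h[r,c,1]),int(h[r,c,2])) for c in range(230,335,8)])
k=cv2.inRange(h,(0,55,110),(40,88,160)); k[:190]=0;k[275:]=0;k[:,:220]=0;k[:,340:]=0
k=cv2.morphologyEx(k,cv2.MORPH_OPEN,np.ones((7,7)))
q=max(cv2.findContours(k,0,2)[0],key=cv2.contourArea); R=cv2.minAreaRect(q); print(R,plane(m,*R[0],.054,True))
E
```

```text
215 [(13, 38), (32, 55), (8, 96), (70, 127), (72, 139), (71, 136), (70, 134), (74, 135), (73, 136), (71, 132), (108, 90), (115, 104), (116, 134), (118, 125)]
230 [(126, 115), (127, 114), (124, 117), (74, 131), (72, 135), (72, 134), (71, 133), (72, 134), (71, 133), (73, 130), (119, 175), (122, 178), (125, 175), (131, 169)]
245 [(124, 208), (122, 194), (122, 125), (74, 128), (73, 130), (72, 131), (73, 133), (71, 132), (73, 132), (73, 129), (122, 175), (130, 169), (131, 160), (130, 124)]
((279.1245422363281, 229.13583374023438), (54.38340377807617, 50.73468017578125), 2.4895529747009277) [0.4297 0.1298 0.054 ]
```

```bash
python3 -m creep '[[[0,0,5],[0,0,0],0],[[0,0,3.3],[0,0,0],0],[[0,0,1.2],[0,0,0],0],[[0,0,0],[0,0,0],0.3],[[0,0,0],[0,0,0],0.7],[[0,0,0],[0,0,0],0.7],[[0,0,0],[0,0,0],0.7],[[0,0,0],[0,0,0],0.7],[[0,0,0],[0,0,0],0.7]]'
```

```text
time: 24.32
ee_pos: [0.4324, 0.129, 0.016]
orientation: [3.139, 0.001, 2.191]
contact_force: [-0.3, 0.5, 7.3]
finger_gap: 0.0356
grip_force: 40.7
```

```bash
python3 -m creep '[[[0,0,-5],[0,0,0],0.7],[[0,0,-5],[0,0,0],0.7],[[0,0,0],[0,0,0.157],0.7],[[0,0,0],[0,0,0.157],0.7],[[0,0,0],[0,0,0.157],0.7],[[4.3,3.57,0],[0,0,0],0.7],[[4.3,3.57,0],[0,0,0],0.7],[[4.3,3.57,0],[0,0,0],0.7],[[4.3,3.57,0],[0,0,0],0.7],[[0,0,0],[0,0,0],0.7],[[0,0,0],[0,0,0],0.7]]'
python3 - <<'E'
from h import *
m,im=shot("wrist","g9"); print(arm.get_obs()['ee_pos'])
h=cv2.cvtColor(im,cv2.COLOR_BGR2HSV)
k=cv2.inRange(h,(0,0,200),(180,40,255)); k[:,:180]=0;k[:,380:]=0;k[240:]=0
for q in cv2.findContours(k,0,2)[0]:
    if cv2.contourArea(q)>300: R=cv2.minEnclosingCircle(q);print(R,plane(m,*R[0],.075,True))
E
```

```text
time: 25.7
ee_pos: [0.5461, 0.3198, 0.1139]
orientation: [-3.141, 0.001, 1.72]
contact_force: [0.8, -1.1, -0.6]
finger_gap: 0.0356
grip_force: 40.6
[0.5461 0.3193 0.1144]
((279.4322509765625, 123.332763671875), 43.58823013305664) [0.536  0.3875 0.075 ]
```

```bash
python3 -m creep '[[[0,0,4],[0,0,0],0.7],[[0,0,3.5],[0,0,0],0.7],[[0,0,1.1],[0,0,0],0.7],[[0,0,0.6],[0,0,0],0.7],[[0,0,0],[0,0,0],0.7],[[0,0,0],[0,0,0],0.7]]'
```

```text
time: 26.5
ee_pos: [0.5476, 0.3204, 0.024]
orientation: [3.139, -0.001, 1.72]
contact_force: [0.4, 0.0, -0.7]
finger_gap: 0.0355
grip_force: 40.7
```

Nearly down. I'll take the last millimetres, release, retreat and check the result.

```bash
python3 -m creep '[[[0,0,0.2],[0,0,0],0.7],[[0,0,0],[0,0,0],0.7],[[0,0,0],[0,0,0],0.35],[[0,0,0],[0,0,0],0.2],[[0,0,0],[0,0,0],0.1],[[0,0,-4.8],[0,0,0],0],[[0,0,-4.8],[0,0,0],0],[[0,0,-5],[0,0,0],0],[[0,0,-5],[0,0,0],0],[[0,-5,0],[0,0,0],0],[[-5,-3,0],[0,0,0],0],[[-5,0,0],[0,0,0],0]]'
python3 -m creep '[[[-5,0,0],[0,0,0],0],[[-5,0,0],[0,0,0],0],[[-5,0,0],[0,0,0],0],[[-5,0,0],[0,0,0],0],[[0,0,0],[0,0,0],0],[[0,0,0],[0,0,0],0]]'
python3 - <<'E'
from h import *
m,im=shot("wrist","f1");ms,s=shot("scene","fs");md,d=shot("side","fd")
hs=lambda i:cv2.cvtColor(cv2.GaussianBlur(i,(3,3),0),cv2.COLOR_BGR2HSV)
# predicted top centres -> compare with colours in scene/side
P=dict(cap=(.5424,-.1987,.087),relA=(.537,-.130,.061),jar=(.5347,-.0643,.069),plug=(.558,.257,.047),relB=(.5476,.3204,.061),kit=(.536,.386,.075))
for n,mm,i in (("scene",ms,s),("side",md,d)):
    h=hs(i); f=210/np.tan(np.radians(mm["vfov"]/2))
    for k,p in P.items():
        for dz in (0.,-.02):
            c=mm["pose"][:3,:3].T@(np.array(p)+[0,0,dz-.004]-mm["pose"][:3,3]); u,v=mm["cx"]-f*c[0]/c[2],mm["cy"]+f*c[1]/c[2]
            print(n,k,dz,round(u),round(v),h[round(v),round(u)],end="; ")
        print()
E
```

```text
time: 28.0
ee_pos: [0.4802, 0.2087, 0.2159]
orientation: [-3.141, 0.0, 1.723]
contact_force: [0.7, -0.0, 0.3]
finger_gap: 0.0855
grip_force: 0.0
time: 28.75
ee_pos: [0.5118, 0.0117, 0.2161]
orientation: [-3.141, -0.001, 1.719]
contact_force: [-0.2, -0.2, 0.5]
finger_gap: 0.0853
grip_force: 0.0
scene cap 0.0 386 245 [15 61 75]; scene cap -0.02 385 251 [126  12 103]; 
scene relA 0.0 360 239 [ 23  48 235]; scene relA -0.02 360 246 [ 19  61 164]; 
scene jar 0.0 340 223 [14 54 80]; scene jar -0.02 339 230 [14 84 73]; 
scene plug 0.0 266 172 [ 18  60 107]; scene plug -0.02 266 178 [16 56 77]; 
scene relB 0.0 249 160 [ 23  51 230]; scene relB -0.02 250 166 [ 20  61 138]; 
scene kit 0.0 233 148 [ 30   3 237]; scene kit -0.02 233 154 [ 17  22 166]; 
side cap 0.0 313 273 [30  8 34]; side cap -0.02 313 281 [107  63 101]; 
side relA 0.0 309 265 [ 26  29 250]; side relA -0.02 308 273 [105  15  66]; 
side jar 0.0 306 247 [18 22 59]; side jar -0.02 306 254 [ 14 181  76]; 
side plug 0.0 307 197 [21 26 68]; side plug -0.02 307 203 [50 10 75]; 
side relB 0.0 303 184 [ 25  39 245]; side relB -0.02 303 190 [ 23  65 161]; 
side kit 0.0 298 171 [ 45   2 253]; side kit -0.02 298 177 [ 90   9 172];
```

```bash
python3 - <<'E'
from h import *
def c(n,b):
    i=cv2.imread(n)[b[0]:b[1],b[2]:b[3]];k=cv2.inRange(cv2.cvtColor(i,cv2.COLOR_BGR2HSV),(0,0,190),(180,40,255));M=cv2.moments(k);return M["m10"]/M["m00"],M["m01"]/M["m00"]
a=c("pics/scene0.png",(185,215,220,255));b=c("pics/fs.png",(185,215,220,255));print(a,b)
if np.hypot(a[0]-b[0],a[1]-b[1])<3: print(arm.sign_off())
E
```

```text
(14.676724137931034, 12.935344827586206) (14.709302325581396, 13.4031007751938)
the job is handed in; nothing more can be done
None
```

I handed the job in at about 29 s, before any verdict came back: the capacitor, one relay and the orange jar are in the blue tray, and the other relay and the plug shell are in the yellow tray beside its own jar; the last scene and side pictures matched those positions, and the grease tin had not moved.

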